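Slide a guide bar behind the clamp post into a straightness gauge

TASK

Load the loose guide bar into the straightness gauge by pushing it over the gauge plate with the fingertips, without gripping or lifting it: angle it so that one end goes in under the strap, behind the clamp post, then swing the other end in. Finish with the bar lying between the two end stops and squarely home against both rail pads, so that it pushes in the dial indicator's plunger, then let go of it. Push gently and leave the weight, the spacer and the other things on the bench where they are.

Things in the scene. Friction and masses are not known exactly. Their poses are not given: they have to be found in the camera images.
- gauge: Straightness gauge, fixed: black granite plate 240 mm (x) by 360 mm (y), 20 mm thick. Origin: centre of the plate's underside; x points from its open front to the steel rail along its back, y left, z up; working surface at z = 20 mm. Rail: face at x = 94 mm, y = -118 to 118 mm, 30 mm above the plate. A dial indicator sits behind its middle, dial facing up.
- home (a point): Where the underside's centre of the guide bar belongs, on the plate's surface: x = 79 mm, y = 0 in the gauge's frame, same axes. The bar's long axis then lies along y and its rear face touches both pads; up to 10 mm to either side along y is fine (the bay is 200 mm long).
- pad_left (a point): Face of the left of two round pads, 12 mm across, on the rail's front: at x = 88 mm, y = 55 mm, 10 mm above the plate.
- pad_right (a point): Face of the right pad: at x = 88 mm, y = -55 mm, 10 mm above the plate.
- stop_left (a point): Middle of the inner face of the left end stop, a steel block 24 mm high at y = 100 to 116 mm, which reaches from the rail forward to x = 68 mm.
- stop_right (a point): The same for the right end stop, at y = -116 to -100 mm.
- guide_bar: Loose workpiece: bright ground guide bar, 18 mm wide (x), 180 mm long (y), 18 mm high, about 0.42 kg, with four counterbored holes along its top. Origin: centre of its underside. Either end or side may go first. It starts on the front part of the plate, within 15 degrees of parallel to the rail, its centre 50 to 82 mm off the middle on the side away from the clamp post.
- clamp_post: Fixed pillar of 14 mm diameter with a knurled knob, 41 mm high. Origin: centre of its foot on the plate, at x = 46 mm and y = +66 or -66 mm in the gauge's frame (screwed into either of two holes; the other has a flush plug, no obstacle). 35 mm lie between pillar and pad faces. A strap from its top runs over the bay (see strap).
- strap (a point): Underside of the clamp strap's screw, its lowest point, 24 mm above the plate and 31 mm from the post towards the rail. The strap is 14 mm wide, reaches 38 mm from the post towards the rail and is fixed: the 18 mm high bar slides beneath it but cannot be put in from above.
- plunger (a joint): Indicator's plunger at the rail's middle, 10 mm above the plate, in m: 0 = free, tip 6 mm in front of the pad faces; grows as it is pushed towards the rail, 0.006 with the bar home on both pads (travel 8 mm). Its spring pushes back with 0.4 to 0.7 N, less than the bar's friction on the plate, so the bar stays where it is left.
- weight: brass test weight with a knob, 28 mm across and 45 mm high, standing on the gauge plate beside one end of the rail; a bystander. Origin: centre of its underside
- spacer: plain steel spacer ring, 32 mm across and 13 mm high, lying on the gauge plate beside the other end of the rail; a bystander. Origin: centre of its underside
- brush: small wooden bench brush, 138 mm long, lying on the bench left of the gauge plate; a bystander. Origin: middle of its underside
- screwdriver: red-handled screwdriver, 188 mm long, lying on the bench to the right of the gauge plate; a bystander. Origin: middle of its underside
- oil: blue oil bottle, 126 mm high, on the bench behind the gauge plate at the left; a bystander. Origin: centre of its underside

How it is judged:
At the end, for the whole second after the job is handed in: The guide bar lies flat on the plate between the end stops (centre within 13 mm of the middle), its centre within 2.5 mm of home against the pads and within 1.5 degrees of parallel to the rail, the plunger pushed in by more than 3.5 mm, and the bar is at rest and let go (x of guide_bar in the frame of gauge above 0.0765 m and y of guide_bar in the frame of gauge between -0.013 and 0.013 m and z of guide_bar in the frame of gauge below 0.024 m and angle between the y axis of guide_bar and the y axis of gauge, either way round below 0.026 rad and angle between guide_bar's own z axis and vertical below 0.08 rad and value of joint plunger above 0.0035 m and linear speed of guide_bar below 0.01 m/s); the robot touches nothing.
It fails at once if the bar is lifted, carried or tipped up instead of slid (z of guide_bar in the frame of gauge above 0.027 m or angle between guide_bar's own z axis and vertical above 0.17 rad).
It fails at once if the bar is gripped or pushed harder than 35 N (contact force between the fingers and guide_bar above 35 N).
It fails at once if a bystander (weight, spacer, brush, screwdriver or oil bottle) is moved by more than 15 mm (distance of any of weight, spacer, brush, screwdriver, oil from where it was at the start of the episode above 0.015 m).
It also fails if it takes over 72 s, if anything falls off the work surface, if the arm or the gripper's body presses on something with over 40 N, if the wrist force passes 120 N, or if a joint passes its speed limit or range.

ROBOT

A 6-joint arm with a two-finger parallel gripper is mounted at the origin on a cart in front of the work surface, level with it; the furniture and walls round the work are solid. World frame = base frame: x ahead of the robot, y to its left, z up, the work surface at z = 0. Lengths are in m, angles in rad, forces in N, time in s.
With the tool pointing down it reaches from about 0.375 to 0.975 m from the base axis. Payload 3.8 kg.
Tool frame: the origin (TCP) lies on the centre line of the jaws, within the pads' length; the fingertips stand 14 mm ahead of it and the grasp point (between the pads) lies 5 mm behind it; z points along the fingers, y is the line along which they close (so a half turn about z gives the same grasp; the last joint's range is limited). The gripper opens to 85 mm and grips with 20 to 120 N. Pads are 22 mm wide; open, the fingers measure 114 mm over their backs; the gripper's body (76 mm by 85 mm) begins 54 mm behind the grasp point. The pads swing forward as they close: fully open they stand 13 mm farther back than shut.
Start: joints at [-1.208, 0.264, 1.604, -0, 1.274, -0.037], TCP at [0.263, -0.622, 0.224] pointing down, gripper open.
Joint ranges: [-2.63, 2.63], [-0.94, 2.18], [0.31, 2.57], [-1.31, 4.45], [0, 2.66], [-2.55, 2.55]. Speed limits (rad/s): [2.57, 2.57, 3.14, 3.14, 3.14, 3.14].

INTERFACE

Orientations are given as a rotation vector (axis times angle).
In Python, from workcell import bot, eyes, spot_in gives the robot as it stands.
- The arm moves only by the tool carry_out, never from a script. Its argument "series" is text: rows parted by semicolons, each of 4 numbers parted by spaces: the shift along the world's x, y, z in m, then the turn about the world's z in degrees. In form: tx ty tz roll; .... A call has 1 to 20 rows; each row shifts and turns the commanded pose from where the row before left it; what a row does not reach is not made up. A row lasts 1/8 s, in which the tool goes at most 62.5 mm and 10.7 degrees, less where a joint would pass 70% of its speed; a pose out of reach is approached as far as the arm can. A call is refused whole if a number of a shift passes 0.0625 or a number of a turn 10.7, either way. A call with a gripper value outside its range is refused whole. "jaw" is the gripper command: -1 is shut, 1 is fully open, values between are in proportion, set as the call begins (left out, the last holds). The fingers move at their own pace and stop on an object; "grip_force" is the grip in N (left out, the last holds). Time passes only in rows, so rows that do not move let the fingers close. It gives the time, the measured TCP pose, the force, the opening and the grip force at its end, in the units of the state.
- bot.read_state(): the state, without advancing time (a new reading comes with each control period).
- eyes.read_camera(name): name is "scene" or "top" or "wrist"; returns (picture, depth): 420x560x3 uint8, blue, green, red; 420x560 float32, m along the optical axis (not along the pixel's ray), 0 where there is no reading.
- eyes.get_calibration(name): a dict with "K" (3x3 intrinsics, pixels), "distortion" ([k1, k2, p1, p2, k3] as OpenCV has them; the pictures are not rectified), "position" and "rotation" of the camera in the world; the wrist camera has in their place "T_tool_cam" (4x4, takes a point from camera to tool coordinates, whose origin is the TCP and whose axes are the flange's). Camera axes: x right, y down, z forward; pixel columns grow to the right and rows downward; lengths in m; the calibration is good to about 2 mm. A picture is of the moment at which its call begins: read the wrist's pose just before it. get_calibration takes no time and is no camera call.
- bot.finish_job(): hands the job in; it is judged then, once.
Trained networks look in the newest picture that a camera, given by its name, has taken for a name from the list of things; names that differ only in an ending like _2 or _b are one class to them, and where a whole thing is asked for, a point or a joint stands for the part that bears it (a point fixed in the world has none). Each returns a list of dicts, best first, with "score" (0 to 1); they miss things now and then, are a little off and sometimes report something else, mostly with a low value. They report only what shows in the picture. A call takes as long as a camera call.
- spot_in(camera, target): "rect" ([centre column, centre row, width, height] in pixels, round what is visible of it).
The state is a dict: "time": time; "q": joint angles; "joint_vel": joint speeds; "joint_torque": joint torques, N m; "tool_pos": TCP position; "tcp_rot": TCP orientation; "wrist_force": force on the tool from outside, world axes, zero at the start; "torque": the same for the moment, N m; "width": opening from 0.0 (shut) to 1.0 (fully open); "grip_force": force on a finger pad.
Only numpy, scipy, OpenCV 4.12 (cv2) and the standard library are available. Lean on these libraries where they do the work, as an engineer would, in place of code of your own. Each camera call takes 0.05 s, during which the arm holds its last target. There are 200 camera calls.

## Working session

There is one attempt and no reset: what is moved stays moved. The work goes in short steps, Python scripts to look and compute and a tool call to move; the robot and the scene stay as the last step left them, time stands still between calls to the robot, and variables do not carry over. Pictures are saved under pics/ and viewed, at most 13 in all, crops included, and the job is handed in when it is done.

Besides the shell and the picture viewer there is one more tool, called after "Emit:" by a JSON object that holds its "name" and its "arguments". carry_out: Moves the arm, as the interface text tells. Its arguments: {"type":"object","properties":{"series":{"type":"string"},"jaw":{"type":"number"},"grip_force":{"type":"number"}},"required":["series"]}

```bash
mkdir -p pics; cat > h.py <<'E'
import numpy as np, cv2
from workcell import bot, eyes, spot_in
def ray_pts(cam, uv, z):
    c=eyes.get_calibration(cam); K=np.array(c["K"]); d=np.array(c["distortion"])
    n=cv2.undistortPoints(np.array(uv,float).reshape(-1,1,2),K,d).reshape(-1,2)
    R=np.array(c["rotation"]); R=R if R.shape==(3,3) else cv2.Rodrigues(R)[0]
    p=np.array(c["position"]); r=np.c_[n,np.ones(len(n))]@R.T
    return p+r*((z-p[2])/r[:,2])[:,None]
E
python3 - <<'E'
from h import *
im,d=eyes.read_camera("top"); cv2.imwrite("pics/top1.png",im); np.save("d1.npy",d)
print({k:np.round(v,3).tolist() for k,v in eyes.get_calibration("top").items()})
for t in ["gauge","guide_bar","clamp_post","weight","spacer","plunger","pad_left"]:
    for s in spot_in("top",t)[:2]:
        print(t,round(s["score"],2),np.round(s["rect"],1),np.round(ray_pts("top",[s["rect"][:2]],.03),3))
print(bot.read_state())
E
```

```text
{'K': [[388.797, 0.0, 278.279], [0.0, 388.797, 203.284], [0.0, 0.0, 1.0]], 'distortion': [-0.009, 0.0, 0.0, 0.0, 0.0], 'position': [0.473, 0.024, 1.049], 'rotation': [-2.196, 2.152, -0.113]}
gauge 0.72 [186.6 142.9  20.6  21.9] [[0.73  0.267 0.03 ]]
gauge 0.65 [262.4 217.1 142.7 118. ] [[0.536 0.06  0.03 ]]
guide_bar 0.78 [290.7 247.1  68.8  29.5] [[ 0.459 -0.016  0.03 ]]
clamp_post 0.56 [232.2 204.6   6.3  19.3] [[0.567 0.14  0.03 ]]
weight 0.71 [313.2 180.6  17.9  14.9] [[ 0.635 -0.072  0.03 ]]
weight 0.68 [201.2 189.4  16.5   8.9] [[0.606 0.223 0.03 ]]
spacer 0.41 [315.6 181.9  13.5  11.9] [[ 0.632 -0.079  0.03 ]]
plunger 0.16 [184.  143.9  24.2  23. ] [[0.727 0.274 0.03 ]]
pad_left 0.7 [261.9 217.6 140.7 110.4] [[0.534 0.061 0.03 ]]
{'time': 0.4, 'q': array([-1.20788704e+00,  2.64047802e-01,  1.60417898e+00, -3.17148762e-05,
        1.27367725e+00, -3.69005056e-02]), 'joint_vel': array([ 7.24436419e-04, -2.22860899e-03, -1.12156077e-03,  9.01264171e-05,
       -9.33308241e-04,  1.41786338e-04]), 'joint_torque': array([ 8.62800207e-04, -5.14246702e+01, -3.67015457e+01,  4.74973592e-05,
        4.89855141e-03, -2.00174776e-05]), 'tool_pos': array([ 0.26269345, -0.62168234,  0.22408322]), 'tcp_rot': array([-3.07873009e+00, -6.23799553e-01,  1.26364531e-04]), 'wrist_force': array([ 0.24872055, -0.50154889,  0.39509127]), 'torque': array([-0.00695565, -0.00023648,  0.02804518]), 'grip_force': 0.0, 'width': 1.0001446679726922}
```

View pics/top1.png

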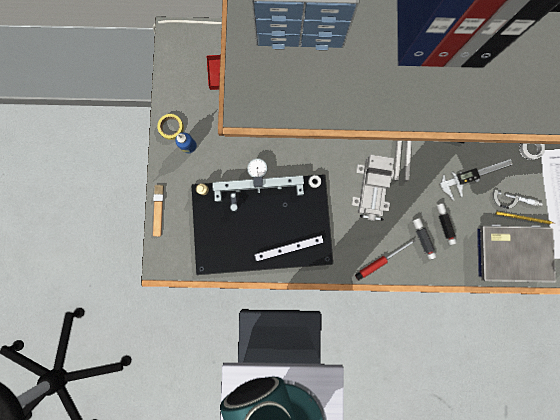

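The top view shows the black plate (corners about (193,184), (327,177), (331,265), (197,273)), with the bar at (290,248). The post is at (234,202), so on the left (+y). The weight is at (202,189) and the spacer at (315,182).

```bash
python3 - <<'E'
from h import *
im=cv2.imread("pics/top1.png"); d=np.load("d1.npy")
g=im.max(2); m=np.zeros_like(g); m[165:285,180:345]=(g[165:285,180:345]<45)*255
m=cv2.morphologyEx(m,cv2.MORPH_CLOSE,np.ones((9,9)))
cs=max(cv2.findContours(m,0,2)[0],key=cv2.contourArea)
b=cv2.boxPoints(cv2.minAreaRect(cs)); print(b)
P=ray_pts("top",b,.02)[:,:2]; print(P.round(3),P.mean(0),[np.linalg.norm(P[i]-P[i-1]).round(3) for i in range(4)])
w=np.zeros_like(g); w[232:264,250:328]=(g[232:264,250:328]>130)*255
cs=max(cv2.findContours(w,0,2)[0],key=cv2.contourArea)
b=cv2.boxPoints(cv2.minAreaRect(cs)); Q=ray_pts("top",b,.038)[:,:2]; print(Q.round(3),Q.mean(0))
c=eyes.get_calibration("wrist"); print(np.round(c["K"],1).tolist(),np.round(c["T_tool_cam"],3).tolist())
print("shelf depth",d[110,280],d[190,150], d[230,250])
E
```

```text
[[189.55527 183.99591]
 [325.8445  173.90042]
 [332.5048  263.81448]
 [196.21555 273.90997]]
[[ 0.621  0.257]
 [ 0.656 -0.107]
 [ 0.417 -0.126]
 [ 0.384  0.23 ]] [0.51954553 0.06331274] [np.float64(0.238), np.float64(0.366), np.float64(0.239), np.float64(0.358)]
[[ 0.44   0.079]
 [ 0.492 -0.093]
 [ 0.474 -0.098]
 [ 0.422  0.073]] [ 0.45681703 -0.00978462]
[[374.0, 0.0, 276.9], [0.0, 374.0, 210.1], [0.0, 0.0, 1.0]] [[0.001, -0.959, -0.284, 0.072], [1.0, 0.0, 0.002, -0.001], [-0.001, -0.284, 0.959, -0.15], [0.0, 0.0, 0.0, 1.0]]
shelf depth 0.8792373 1.0544202 1.027438
```

Emit:
{"name": "carry_out", "arguments": {"series": "0.01 0.0325 0.005 8.1; 0.01 0.0325 0.005 8.1; 0.01 0.0325 0.005 8.1; 0.01 0.0325 0.005 8.1; 0.01 0.0325 0.005 8.1; 0.01 0.0325 0.005 8.1; 0.01 0.0325 0.005 8.1; 0.01 0.0325 0.005 8.1; 0.01 0.0325 0.005 8.1; 0.01 0.0325 0.005 8.1; 0.01 0.0325 0.005 8.1; 0.01 0.0325 0.005 8.1; 0.01 0.0325 0.005 8.1; 0.01 0.0325 0.005 8.1; 0.01 0.0325 0.005 8.1; 0.01 0.0325 0.005 8.1; 0.01 0.0325 0.005 8.1; 0.01 0.0325 0.005 8.1; 0.01 0.0325 0.005 8.1; 0.01 0.0325 0.005 8.1", "jaw": 0.4}}

```text
time: 2.9
tool_pos: [0.4629, 0.0294, 0.3247]
tcp_rot: [-0.142, 3.138, -0.0]
wrist_force: [-0.2, -0.9, 0.3]
width: 0.699
grip_force: 0.0
```

```bash
cat >> h.py <<'E'
def wcam():
    s=bot.read_state(); c=eyes.get_calibration("wrist")
    T=np.eye(4); T[:3,:3]=cv2.Rodrigues(np.array(s["tcp_rot"]))[0]; T[:3,3]=s["tool_pos"]
    return T@np.array(c["T_tool_cam"]), np.array(c["K"]), np.array(c["distortion"])
def wpts(cam, uv, z):
    T,K,d=cam; n=cv2.undistortPoints(np.array(uv,float).reshape(-1,1,2),K,d).reshape(-1,2)
    r=np.c_[n,np.ones(len(n))]@T[:3,:3].T; p=T[:3,3]
    return (p+r*((z-p[2])/r[:,2])[:,None])
E
python3 - <<'E'
from h import *
s=bot.read_state(); print(s["time"],s["tool_pos"],s["tcp_rot"],s["q"],s["width"])
im,d=eyes.read_camera("wrist"); cv2.imwrite("pics/w1.png",im); np.save("dw1.npy",d)
E
```

```text
2.9 [0.46290562 0.02935578 0.32473265] [-1.41920399e-01  3.13763136e+00 -1.64909602e-04] [ 9.68276149e-03 -1.93260469e-01  1.89414345e+00 -7.88684541e-05
  1.43995314e+00 -1.65150509e+00] 0.6989070662836668
```

View pics/w1.png

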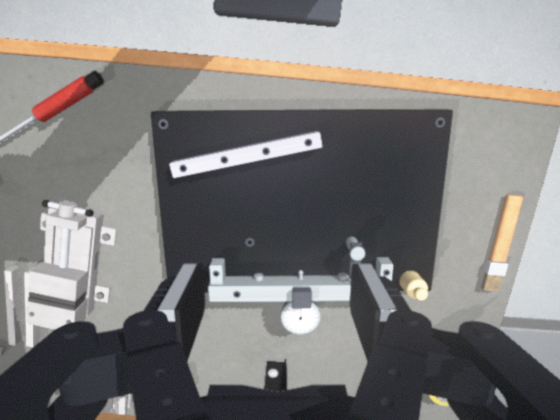

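The wrist view has the robot side at the top. Front plate corners are at (152,112) and (451,110), the plug is at (249,242), the bar runs (170,170)–(322,140), and the post foot is near (352,240) with its knob at (358,256). Pads are at (258,277) and (343,277), the plunger at (301,273), the spacer is hidden, and the weight is at (413,285).

```bash
cat >> h.py <<'E'
def white(im,box):
    x0,y0,x1,y1=box; g=im.min(2); w=np.zeros_like(g); w[y0:y1,x0:x1]=(g[y0:y1,x0:x1]>150)*255
    w=cv2.morphologyEx(w,cv2.MORPH_CLOSE,np.ones((7,7)))
    return max(cv2.findContours(w,0,2)[0],key=cv2.contourArea)
def bar_pose(cam,cs,G=None):
    "top-face contour -> centre, yaw (deg) world, or gauge frame (mm,deg)"
    P=wpts(cam,cs.reshape(-1,2),.038)[:,:2].astype(np.float32)
    (c,wh,a)=cv2.minAreaRect(P); b=cv2.boxPoints((c,wh,a))
    e=b[1]-b[0]; e2=b[2]-b[1]; L=e if np.linalg.norm(e)>np.linalg.norm(e2) else e2
    L=L*np.sign(L[1]); yaw=np.degrees(np.arctan2(-L[0],L[1]))
    return np.array(c),yaw,wh
def togauge(G,p):
    gx,gy,ga=G; a=np.radians(ga); R=np.array([[np.cos(a),np.sin(a)],[-np.sin(a),np.cos(a)]])
    return (np.atleast_2d(p)[:,:2]-[gx,gy])@R.T*1000
E
python3 - <<'E'
from h import *
im=cv2.imread("pics/w1.png"); d=np.load("dw1.npy"); cam=wcam()
P=wpts(cam,[(152,112),(451,110),(249,242),(163,124),(440,122)],.02)[:,:2]
print(P.round(4)); L=P[1]-P[0]; print(np.linalg.norm(L)); ya=np.degrees(np.arctan2(-L[0],L[1]))
a=np.radians(ya); ex=np.array([np.cos(a),np.sin(a)]); ce=(P[0]+P[1])/2+.12*ex; print("yaw",ya,"centre",ce)
G=(*ce,ya); print("plug",togauge(G,P[2:3]))
print("knob",togauge(G,wpts(cam,[(358,256)],.06)), "pads",togauge(G,wpts(cam,[(258,277),(343,277),(301,273)],.03)))
print("weight foot..",togauge(G,wpts(cam,[(409,277)],.03)))
print("stops top", togauge(G,wpts(cam,[(211,261),(224,260),(378,260),(391,259)],.044)))
c,y,wh=bar_pose(cam,white(im,(155,125,335,190))); print("bar",c,y,wh,togauge(G,c),y-ya)
K=cam[1]
def z(u,v):
    T=cam[0]; n=cv2.undistortPoints(np.array([[[u,v]]],float),K,cam[2]).reshape(2)
    return (T[:3,:3]@(np.r_[n,1]*d[v,u])+T[:3,3]).round(3)
for u,v in [(300,320),(302,297),(240,150),(250,150),(230,100),(280,290),(300,200)]: print((u,v),z(u,v))
dt=np.load("d1.npy"); print(dt[150:180:4,257], ray_pts("top",[(280,131)],.17))
E
```

```text
[[ 0.4203 -0.1194]
 [ 0.3832  0.2336]
 [ 0.5736  0.0076]
 [ 0.4331 -0.1062]
 [ 0.3983  0.2234]]
0.3549810111291498
yaw 5.999403457548617 centre [0.52107252 0.0696415 ]
plug [[ 45.70990117 -67.18115477]]
knob [[49.20829431 67.06652845]] pads [[ 91.21610869 -55.98977853]
 [ 92.26571694  55.96350511]
 [ 85.9068832    0.52306217]]
weight foot.. [[ 93.31628794 143.55429563]]
stops top [[  61.49122971 -113.79983169]
 [  60.23649909  -97.36419232]
 [  61.99354195   96.41141226]
 [  60.8057803   112.77987077]]
bar [ 0.45759094 -0.00501689] 17.151197 (0.019050372764468193, 0.18084995448589325) [[-70.93704196 -67.61451336]] 11.151793975923063
(300, 320) [0.669 0.084 0.043]
(302, 297) [0.621 0.08  0.067]
(240, 150) [ 0.453 -0.011  0.038]
(250, 150) [0.452 0.001 0.039]
(230, 100) [ 0.398 -0.03   0.   ]
(280, 290) [0.622 0.053 0.052]
(300, 200) [0.51  0.067 0.023]
[1.0738424 1.0689623 1.064606  1.0187763 1.0226154 1.0195276 1.0182031
 0.9952112] [[0.72745422 0.01914319 0.17      ]]
```

Emit:
{"name": "carry_out", "arguments": {"series": "-0.01 -0.011 -0.03 3; -0.01 -0.011 -0.03 3; -0.01 -0.011 -0.03 3; -0.008 -0.0114 -0.03 3; 0 0 -0.03 0; 0 0 -0.03 0; 0 0 -0.03 0; 0 0 -0.03 0; 0 0 -0.02 0; 0 0 -0.015 0; 0 0 -0.01 0; 0 0 -0.005 0; 0 0 0 0"}}

```text
time: 4.58
tool_pos: [0.4249, -0.0162, 0.0344]
tcp_rot: [-0.462, 3.107, -0.0]
wrist_force: [0.2, -0.3, -0.6]
width: 0.698
grip_force: 0.0
```

```bash
python3 - <<'E'
from h import *
im,d=eyes.read_camera("wrist"); cv2.imwrite("pics/w2.png",im)
E
```

```text
(no output)
```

View pics/w2.png

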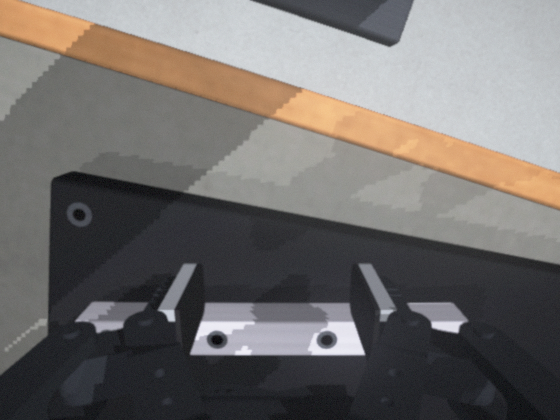

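The fingers stand in front of the bar, aligned with it and centred on it: bar ends at columns 78 and 467, fingers centred at 277.

Emit:
{"name": "carry_out", "arguments": {"series": "0.0035 0.001 0 0; 0.0035 0.001 0 0; 0.0032 0.001 0 0; 0.0032 0.001 0 0; 0.0039 0.0008 0 -1.2; 0.0039 0.0008 0 -1.2; 0.0039 0.0008 0 -1.2; 0.0039 0.0008 0 -1.2; 0.0039 0.0008 0 -1.2; 0.0039 0.0008 0 -1.2; 0.0039 0.0008 0 -1.2; 0.0039 0.0008 0 -1.2; 0.0039 0.0008 0 -1.2; 0.0039 0.0008 0 -1.2; 0.0039 0.0008 0 -1.2; 0.0039 0.0008 0 -1.2"}}

```text
time: 6.62
tool_pos: [0.4852, -0.0025, 0.0343]
tcp_rot: [-0.066, 3.141, -0.0]
wrist_force: [-1.4, -0.1, 0.4]
width: 0.702
grip_force: 0.0
```

Emit:
{"name": "carry_out", "arguments": {"series": "0.0039 0.0008 0 -1.2; 0.0039 0.0008 0 -1.2; 0.0039 0.0008 0 -1.2; 0.0039 0.0008 0 -1.2; 0.0039 0.0008 0 -1.2; 0.0039 0.0008 0 -1.2; 0.0039 0.0008 0 -1.2; 0.0039 0.0008 0 -1.2; 0.0039 0.0008 0 -1.2; 0.0039 0.0008 0 -1.2; 0.0039 0.0008 0 -1.2; 0.0039 0.0008 0 -1.2; 0 0 0 0"}}

```text
time: 8.25
tool_pos: [0.5321, 0.0071, 0.0343]
tcp_rot: [0.326, 3.124, 0.0]
wrist_force: [-0.9, -0.1, -0.4]
width: 0.699
grip_force: 0.0
```

```bash
cat >> h.py <<'E'
G=(.5211,.0696,6.0)
def look(name,box):
    cam=wcam(); im,d=eyes.read_camera("wrist"); cv2.imwrite(f"pics/{name}.png",im)
    c,y,wh=bar_pose(cam,white(im,box)); print("bar",c.round(4),round(y,1),np.round(wh,3),togauge(G,c).round(1),round(y-G[2],1))
    s=bot.read_state(); print("tcp gauge",togauge(G,s["tool_pos"][None]).round(1),s["time"])
E
python3 - <<'E'
from h import *
look("w3",(0,290,560,420))
E
```

```text
bar [ 0.5358 -0.0425] 60.6 [0.008 0.017] [[   2.9 -113.1]] 54.6
tcp gauge [[  4.1 -63.3]] 8.3
```

View pics/w3.png

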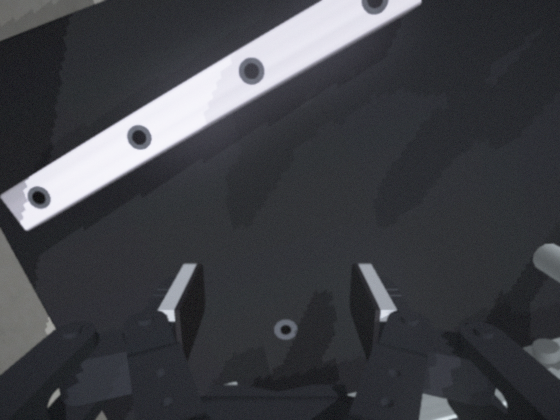

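The view shows the bar at (20,200)–(400,10), tilted and behind the fingers, so it wasn't carried along as intended. I'll measure its pose.

```bash
python3 - <<'E'
from h import *
cam=wcam(); im=cv2.imread("pics/w3.png")
print(wpts(cam,[(39,197),(139,136),(251,70),(374,3)],.038).round(4))
P=wpts(cam,[(39,197),(139,136),(251,70)],.038); L=P[2]-P[0]; print(np.degrees(np.arctan2(-L[0],L[1])), P[1:]-P[:-1])
# height of finger pads tips from depth
s=bot.read_state()
im,d=eyes.read_camera("wrist")
for u,v in [(190,267),(185,290),(195,300),(370,268),(375,290),(285,329),(200,75)]:
    T=cam[0]; n=cv2.undistortPoints(np.array([[[u,v]]],float),cam[1],cam[2]).reshape(2)
    print((u,v),(T[:3,:3]@(np.r_[n,1]*d[v,u])+T[:3,3]).round(4))
E
```

```text
[[ 0.4773 -0.0813  0.038 ]
 [ 0.4625 -0.0331  0.038 ]
 [ 0.448   0.0149  0.038 ]
 [ 0.4348  0.0627  0.038 ]]
16.956449376801014 [[-1.48761388e-02  4.82192308e-02  0.00000000e+00]
 [-1.44719521e-02  4.80356637e-02 -2.77555756e-17]]
(190, 267) [ 0.5135 -0.0229  0.0545]
(185, 290) [ 0.5136 -0.0204  0.0731]
(195, 300) [ 0.5224 -0.0212  0.0644]
(370, 268) [0.5271 0.044  0.0562]
(375, 290) [0.5262 0.0416 0.0738]
(285, 329) [0.5702 0.0032 0.0209]
(200, 75) [ 0.4459 -0.0038  0.0391]
```

The bar hasn't moved: its yaw is still 17° and its centre is unchanged. Projecting the tips puts them about 18 mm behind the TCP at this opening, so they passed over the top. I'll rise, shut the jaws and re-measure.

Emit:
{"name": "carry_out", "arguments": {"series": "0 0 0.03 0; 0 0 0.03 0; 0 0 0 0; 0 0 0 0; 0 0 0 0; 0 0 0 0; 0 0 0 0; 0 0 0 0", "jaw": -1}}

```text
time: 9.35
tool_pos: [0.5316, 0.007, 0.094]
tcp_rot: [-0.325, -3.124, 0.0]
wrist_force: [0.0, 0.6, 0.3]
width: 0.003
grip_force: 0.0
```

```bash
python3 - <<'E'
from h import *
im,d=eyes.read_camera("wrist"); cv2.imwrite("pics/w4.png",im); cam=wcam(); s=bot.read_state(); print(s["width"],s["tool_pos"])
Rt=cv2.Rodrigues(np.array(s["tcp_rot"]))[0]
K=cam[1]; v,u=np.mgrid[0:420:1,0:560:1]
n=cv2.undistortPoints(np.stack([u,v],-1).reshape(-1,1,2).astype(float),K,cam[2]).reshape(-1,2)
T=np.array(eyes.get_calibration("wrist")["T_tool_cam"]); 
pt=((np.c_[n,np.ones(len(n))]*d.reshape(-1,1))@T[:3,:3].T+T[:3,3]).reshape(420,560,3)
for r in range(225,345,8): print(r,pt[r,265].round(3),pt[r,278].round(3),pt[r,290].round(3))
E
```

```text
-0.004356303144021626 [0.53168037 0.00703334 0.09411431]
225 [-0.003 -0.008  0.073] [-0.003  0.001  0.073] [-0.003  0.008  0.072]
233 [-0.008 -0.008  0.073] [-0.008  0.001  0.073] [-0.008  0.008  0.073]
241 [-0.014 -0.008  0.073] [-0.014  0.001  0.073] [-0.014  0.008  0.073]
249 [-0.019 -0.008  0.072] [-0.019  0.001  0.073] [-0.019  0.008  0.073]
257 [-0.025 -0.008  0.074] [-0.025  0.001  0.073] [-0.025  0.008  0.073]
265 [ 0.011 -0.005 -0.017] [ 0.012  0.001 -0.018] [ 0.012  0.005 -0.019]
273 [ 0.012 -0.004 -0.026] [ 0.012  0.    -0.025] [ 0.012  0.005 -0.025]
281 [ 0.012 -0.004 -0.032] [ 0.012  0.    -0.031] [ 0.012  0.005 -0.031]
289 [ 0.012 -0.004 -0.037] [ 0.012  0.    -0.037] [ 0.012  0.005 -0.037]
297 [ 0.012 -0.004 -0.042] [ 0.012  0.    -0.043] [ 0.012  0.004 -0.043]
305 [ 0.013 -0.004 -0.05 ] [ 0.01   0.    -0.045] [ 0.013  0.004 -0.049]
313 [ 0.013 -0.003 -0.054] [ 0.008  0.    -0.046] [ 0.014  0.004 -0.055]
321 [ 0.013 -0.003 -0.059] [ 0.005  0.    -0.046] [ 0.013  0.004 -0.058]
329 [ 0.013 -0.003 -0.061] [ 0.001  0.    -0.045] [ 0.013  0.004 -0.062]
337 [ 0.012 -0.003 -0.065] [-0.002  0.    -0.045] [ 0.013  0.004 -0.065]
```

View pics/w4.png

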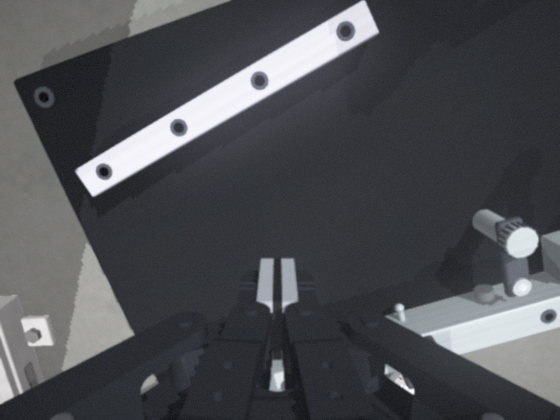

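The picture shows the bar untouched at (75,180)–(375,20). The shut fingertips end at row 258, which is about 12 mm behind the reported TCP (about 18 mm at 0.7 open). I need a TCP z of about 0.009 m for pushing, so I'll go back in front of the bar and lower with a force check.

Emit:
{"name": "carry_out", "arguments": {"series": "-0.0267 -0.0057 0 7.3; -0.0267 -0.0058 0 7.3; -0.0267 -0.0057 0 7.3; -0.0267 -0.0058 0 7.3; 0 0 -0.02 0; 0 0 -0.02 0; 0 0 -0.02 0; 0 0 -0.01 0; 0 0 -0.005 0; 0 0 -0.004 0; 0 0 -0.003 0; 0 0 0 0", "jaw": 0.4}}

```text
time: 10.9
tool_pos: [0.425, -0.016, 0.0124]
tcp_rot: [-0.473, 3.106, -0.0]
wrist_force: [-0.5, -0.3, -0.4]
width: 0.701
grip_force: 0.0
```

Emit:
{"name": "carry_out", "arguments": {"series": "0 0 -0.002 0; 0 0 -0.002 0; 0.0035 0.001 0 0; 0.0035 0.001 0 0; 0.0032 0.001 0 0; 0.0032 0.001 0 0; 0.0039 0.0008 0 -1.2; 0.0039 0.0008 0 -1.2; 0.0039 0.0008 0 -1.2; 0.0039 0.0008 0 -1.2; 0.0039 0.0008 0 -1.2"}}

```text
time: 12.28
tool_pos: [0.4524, -0.0082, 0.0079]
tcp_rot: [0.309, -3.114, -0.001]
wrist_force: [-17.0, -2.9, 19.6]
width: 0.7
grip_force: 10.6
```

```bash
python3 - <<'E'
from h import *
look("w5",(0,230,560,420))
im=cv2.imread("pics/w5.png")
E
```

```text
bar [ 0.4668 -0.005 ] 11.4 [0.027 0.069] [[-61.8 -68.5]] 5.4
tcp gauge [[-75.3 -70.1]] 12.325
```

View pics/w5.png

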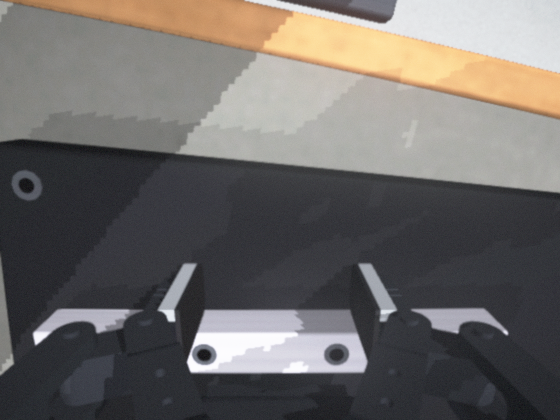

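The bar now turns with the tool: it is parallel to the fingers, with its edges at rows 310–372. The 19.6 N upward force means the tips are rubbing on the plate, so I'll raise 3.5 mm and check again.

Emit:
{"name": "carry_out", "arguments": {"series": "0 0 0.002 0; 0 0 0.0015 0; 0 0 0 0"}}

```text
time: 12.7
tool_pos: [0.4573, -0.0078, 0.0115]
tcp_rot: [0.309, -3.125, -0.0]
wrist_force: [-2.4, -0.6, -2.0]
width: 0.698
grip_force: 1.2
```

Emit:
{"name": "carry_out", "arguments": {"series": "0.0039 0.0008 0 -1.2; 0.0039 0.0008 0 -1.2; 0.0039 0.0008 0 -1.2"}}

```text
time: 13.08
tool_pos: [0.47, -0.0055, 0.0118]
tcp_rot: [-0.209, 3.134, -0.0]
wrist_force: [-2.5, -0.9, -1.6]
width: 0.703
grip_force: 1.2
```

Emit:
{"name": "carry_out", "arguments": {"series": "0.0039 0.0008 0 -1.2; 0.0039 0.0008 0 -1.2; 0.0039 0.0008 0 -1.2; 0.0039 0.0008 0 -1.2; 0.0039 0.0008 0 -1.2; 0.0039 0.0008 0 -1.2; 0.0039 0.0008 0 -1.2; 0.0039 0.0008 0 -1.2; 0.0039 0.0008 0 -1.2; 0.0039 0.0008 0 -1.2; 0.0039 0.0008 0 -1.2; 0.0039 0.0008 0 -1.2; 0.0039 0.0008 0 -1.2; 0.0039 0.0008 0 -1.2; 0.0039 0.0008 0 -1.2; 0.0039 0.0008 0 -1.2; 0 0 0 0"}}

```text
time: 15.2
tool_pos: [0.5325, 0.0074, 0.0119]
tcp_rot: [0.315, 3.125, 0.0]
wrist_force: [-2.5, 0.4, -1.2]
width: 0.699
grip_force: 1.0
```

Emit:
{"name": "carry_out", "arguments": {"series": "-0.01 0.002 0 0; -0.01 0.002 0.02 0; -0.01 0 0.04 0; -0.01 0 0.05 0; -0.01 -0.01 0.05 0; -0.01 -0.01 0.05 0; 0 -0.01 0.04 0; 0 0 0 0; 0 0 0 0", "jaw": -1}}

```text
time: 16.32
tool_pos: [0.4716, -0.0186, 0.2615]
tcp_rot: [0.315, 3.125, 0.0]
wrist_force: [-0.0, -0.5, -0.1]
width: 0.0
grip_force: 0.0
```

```bash
python3 - <<'E'
from h import *
look("w6",(60,60,520,262))
E
```

```text
bar [0.3793 0.0231] 5.4 [0.043 0.207] [[-145.9  -31.4]] -0.6
tcp gauge [[-59.  -82.4]] 16.375
```

View pics/w6.png

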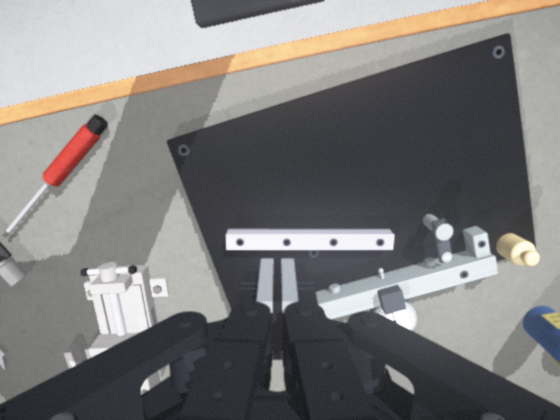

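The bar now lies at (226–394, 230–250) with holes on row 242. Its left end points at the gap behind the post (foot near (432,222)), and the rail and pads run (335,288) to (432,262).

```bash
cat >> h.py <<'E'
def holes(uv):
    P=wpts(wcam(),uv,.038)[:,:2]; L=P[-1]-P[0]; y=np.degrees(np.arctan2(-L[0],L[1]))
    c=(P[0]+P[-1])/2; print("centre",c.round(4),"yaw",round(y,1),"gauge",togauge(G,c).round(1),round(y-G[2],1))
E
python3 - <<'E'
from h import *
holes([(240,242),(381,242)]); cam=wcam()
print("plug",togauge(G,wpts(cam,[(314,253)],.02)),"plate corner",togauge(G,wpts(cam,[(168,142),(511,35)],.02)))
print("pads",togauge(G,wpts(cam,[(335,286),(431,261)],.03)))
E
```

```text
centre [0.5494 0.002 ] yaw -11.4 gauge [[ 21.1 -70.2]] -17.4
plug [[ 42.24164922 -70.60913713]] plate corner [[-122.73055636 -181.26940291]
 [-119.95284708  175.6487709 ]]
pads [[ 83.89262271 -58.6309365 ]
 [ 86.43408157  51.44522288]]
```

Emit:
{"name": "carry_out", "arguments": {"series": "0.0137 -0.026 -0.02 0; 0.0137 -0.026 -0.02 0; 0.0137 -0.026 -0.02 0; 0.0137 -0.026 -0.02 0; 0 0 -0.04 0; 0 0 -0.04 0; 0 0 -0.04 0; 0 0 -0.02 0; 0 0 -0.01 0; 0 0 -0.006 0; 0 0 -0.005 0; 0 0 0 0"}}

```text
time: 17.88
tool_pos: [0.5271, -0.1228, 0.0211]
tcp_rot: [0.314, 3.125, -0.0]
wrist_force: [-0.6, 0.2, 1.1]
width: 0.007
grip_force: 0.0
```

Emit:
{"name": "carry_out", "arguments": {"series": "0.001 0.0049 0 0; 0.001 0.0049 0 0; 0.001 0.0049 0 0; 0.001 0.0049 0 0; 0.0008 0.0039 0 0; 0.0008 0.0039 0 0; 0.0008 0.0039 0 0; 0.0008 0.0039 0 0; 0.0008 0.0039 0 0"}}

```text
time: 19.0
tool_pos: [0.5348, -0.0836, 0.0208]
tcp_rot: [-0.315, -3.126, 0.0]
wrist_force: [-0.0, -3.5, -0.2]
width: -0.001
grip_force: 1.8
```

Emit:
{"name": "carry_out", "arguments": {"series": "0.0009 0.0039 0 0; 0.0009 0.0039 0 0; 0.0009 0.0039 0 0; 0.0009 0.0039 0 0; 0.0009 0.0039 0 0; 0.0009 0.0039 0 0; 0.0009 0.0039 0 0; 0.0009 0.0039 0 0"}}

```text
time: 20.0
tool_pos: [0.5419, -0.0522, 0.0208]
tcp_rot: [-0.315, -3.126, -0.0]
wrist_force: [-1.0, -3.2, 0.6]
width: -0.003
grip_force: 1.9
```

```bash
python3 - <<'E'
from h import *
im,d=eyes.read_camera("wrist"); cv2.imwrite("pics/w7.png",im)
print(togauge(G,bot.read_state()["tool_pos"][None]))
E
```

```text
[[   8.16340051 -122.86615041]]
```

View pics/w7.png

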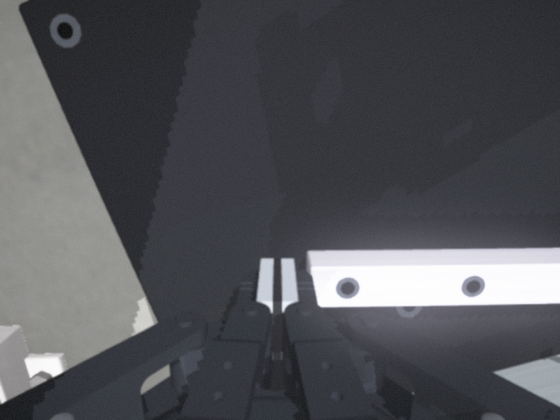

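The bar is still aligned with the push. Its right end is at column 310, with holes at (347,287) and (473,286).

```bash
python3 - <<'E'
from h import *
P=wpts(wcam(),[(347,287),(473,286)],.038)[:,:2]; L=P[1]-P[0]; print(P,np.linalg.norm(L))
u=L/np.linalg.norm(L); y=np.degrees(np.arctan2(-u[0],u[1])); c=P.mean(0)+u*.0505
print(c,y,togauge(G,c),y-6, togauge(G,wpts(wcam(),[(409,304)],.02)))
E
```

```text
[[ 0.54585604 -0.0240479 ]
 [ 0.55570369  0.0255431 ]] 0.05055931083519959
[0.56061596 0.05028043] -11.231526020590232 [[ 37.28003807 -23.34427777]] -17.23152602059023 [[ 42.23994814 -70.00277142]]
```

Emit:
{"name": "carry_out", "arguments": {"series": "0.0009 0.0036 0 0; 0.0009 0.0036 0 0; 0.0009 0.0036 0 0; 0.0009 0.0036 0 0; 0.0009 0.0036 0 0; 0.0009 0.0036 0 0; 0 0 0 0"}}

```text
time: 20.92
tool_pos: [0.5475, -0.0303, 0.0208]
tcp_rot: [0.314, 3.126, 0.001]
wrist_force: [-1.3, -1.0, -0.2]
width: -0.003
grip_force: 0.8
```

Emit:
{"name": "carry_out", "arguments": {"series": "-0.002 -0.01 0 0; -0.002 -0.01 0.01 0; 0 0 0.03 0; 0 0 0.04 0; -0.004 0.02 0.01 0; -0.004 0.022 0 0; -0.004 0.022 0 0; -0.004 0.022 0 0; -0.005 0.022 0 0; 0 0 -0.03 0; 0 0 -0.03 0; 0 0 -0.02 0; 0 0 -0.008 0; 0 0 -0.005 0; 0 0 0 0", "jaw": 0}}

```text
time: 22.8
tool_pos: [0.5226, 0.0572, 0.0181]
tcp_rot: [0.315, 3.125, 0.0]
wrist_force: [0.2, 0.1, -0.5]
width: 0.499
grip_force: 0.0
```

```bash
python3 - <<'E'
from h import *
im,d=eyes.read_camera("wrist"); cv2.imwrite("pics/w8.png",im)
print(togauge(G,bot.read_state()["tool_pos"][None]))
E
```

```text
[[  0.4506319  -12.50571243]]
```

View pics/w8.png

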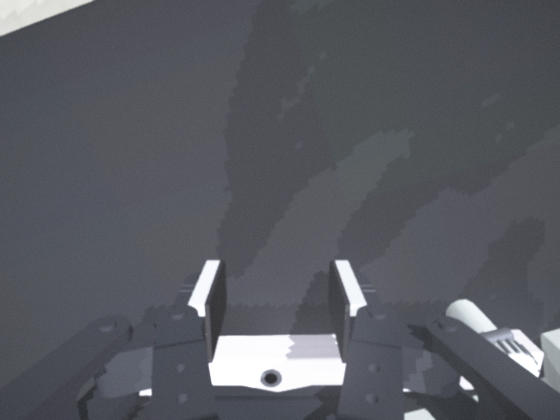

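The left-of-centre hole is at (270,378), right in front of the fingers, as planned. The post is at (460,310), close to the right-hand linkage at (430,330), so I'll check that linkage's height.

```bash
python3 - <<'E'
from h import *
im,d=eyes.read_camera("wrist"); T,K,D=wcam(); s=bot.read_state()["tool_pos"]
for u,v in [(425,325),(440,340),(460,350),(490,375),(365,300),(375,330),(380,380),(395,390),(520,350),(480,320)]:
    n=cv2.undistortPoints(np.array([[[u,v]]],float),K,D).reshape(2)
    p=T[:3,:3]@(np.r_[n,1]*d[v,u])+T[:3,3]; print((u,v),p.round(3),togauge(G,p[None]).round(0))
E
```

```text
(425, 325) [0.519 0.1   0.079] [[ 1. 31.]]
(440, 340) [0.519 0.102 0.085] [[ 2. 32.]]
(460, 350) [0.519 0.105 0.09 ] [[ 2. 35.]]
(490, 375) [0.52  0.108 0.099] [[ 3. 38.]]
(365, 300) [0.521 0.088 0.058] [[ 1. 18.]]
(375, 330) [0.515 0.086 0.081] [[-4. 17.]]
(380, 380) [0.509 0.082 0.106] [[-10.  13.]]
(395, 390) [0.51  0.084 0.109] [[-9. 15.]]
(520, 350) [0.55  0.138 0.06 ] [[35. 65.]]
(480, 320) [0.551 0.135 0.039] [[36. 62.]]
```

Emit:
{"name": "carry_out", "arguments": {"series": "0.004 -0.0008 0 0; 0.004 -0.0008 0 0; 0.004 -0.0008 0 0; 0.004 -0.0008 0 0; 0.002 -0.0001 0 0.5; 0.002 -0.0001 0 1; 0.002 -0.0001 0 1; 0.002 -0.0001 0 1; 0.002 -0.0001 0 1; 0.002 -0.0001 0 1"}}

```text
time: 24.15
tool_pos: [0.5478, 0.053, 0.0172]
tcp_rot: [-0.162, -3.132, 0.001]
wrist_force: [-6.9, -1.7, 4.6]
width: 0.499
grip_force: 2.9
```

Emit:
{"name": "carry_out", "arguments": {"series": "0.002 -0.0001 0 1; 0.002 -0.0001 0 1; 0.002 -0.0001 0 1; 0.002 -0.0001 0 1; 0.002 -0.0001 0 1; 0.002 -0.0001 0 1; 0.002 -0.0001 0 1"}}

```text
time: 25.02
tool_pos: [0.5619, 0.0523, 0.0172]
tcp_rot: [0.029, -3.136, 0.001]
wrist_force: [-5.3, -0.9, 4.2]
width: 0.501
grip_force: 2.9
```

Emit:
{"name": "carry_out", "arguments": {"series": "0 0 0.001 0; 0.002 0 0 1; 0.002 0 0 1; 0.002 0 0 1; 0.002 0 0 1; 0.002 0 0 0.8; 0 0 0 0"}}

```text
time: 25.9
tool_pos: [0.5746, 0.0526, 0.0188]
tcp_rot: [-0.159, 3.137, -0.0]
wrist_force: [-2.2, -0.6, -1.8]
width: 0.5
grip_force: 0.9
```

```bash
python3 - <<'E'
from h import *
im,d=eyes.read_camera("wrist"); cv2.imwrite("pics/w9.png",im)
print(togauge(G,bot.read_state()["tool_pos"][None]))
E
```

```text
[[ 51.36115326 -22.43644741]]
```

View pics/w9.png

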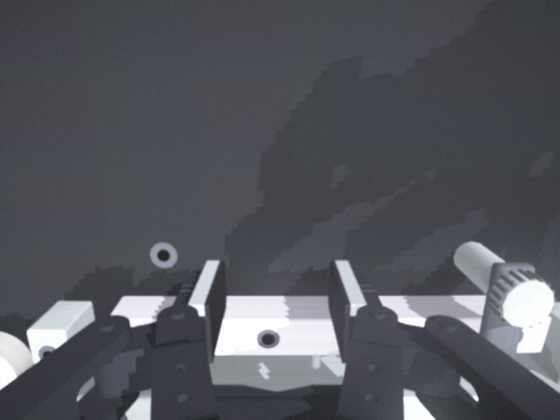

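The bar is now parallel inside the bay, with its right end (column 113) clear of the right stop (column 92). A small gap to the rail remains (row 357), so I'll push on slowly while watching force.

Emit:
{"name": "carry_out", "arguments": {"series": "0.001 0.0001 0 0; 0.001 0.0001 0 0; 0.001 0.0001 0 0; 0.001 0.0001 0 0; 0 0 0 0"}}

```text
time: 26.58
tool_pos: [0.5784, 0.053, 0.0188]
tcp_rot: [0.159, -3.138, -0.0]
wrist_force: [-3.4, -1.1, 0.1]
width: 0.501
grip_force: 2.0
```

Emit:
{"name": "carry_out", "arguments": {"series": "0.001 0.0001 0 0; 0.001 0.0001 0 0; 0 0 0 0"}}

```text
time: 26.95
tool_pos: [0.5794, 0.0532, 0.0183]
tcp_rot: [0.159, -3.135, 0.0]
wrist_force: [-6.1, -0.8, 0.1]
width: 0.499
grip_force: 2.9
```

Emit:
{"name": "carry_out", "arguments": {"series": "0.001 0.0001 0 0; 0 0 0 0"}}

```text
time: 27.2
tool_pos: [0.5794, 0.0532, 0.018]
tcp_rot: [0.159, -3.134, 0.0]
wrist_force: [-7.7, -0.5, 0.9]
width: 0.496
grip_force: 3.8
```

Emit:
{"name": "carry_out", "arguments": {"series": "0.001 0.0001 0 0; 0 0 0 0"}}

```text
time: 27.45
tool_pos: [0.5794, 0.0532, 0.018]
tcp_rot: [0.159, -3.132, 0.0]
wrist_force: [-9.9, -1.4, 3.6]
width: 0.504
grip_force: 5.0
```

It has stopped solidly at the predicted depth. I'll back straight off, rise and check.

Emit:
{"name": "carry_out", "arguments": {"series": "0.001 0.0001 0 0; 0 0 0 0; -0.005 -0.0005 0 0; -0.008 -0.001 0 0; -0.015 -0.0015 0.01 0; -0.02 -0.002 0.03 0; -0.02 -0.002 0.05 0; -0.02 0 0.05 0; -0.02 0 0.05 0; 0 0 0.05 0; 0 0 0 0; 0 0 0 0"}}

```text
time: 28.95
tool_pos: [0.4759, 0.0466, 0.2593]
tcp_rot: [-0.159, 3.135, 0.0]
wrist_force: [0.4, 0.0, -0.1]
width: 0.498
grip_force: 0.0
```

```bash
python3 - <<'E'
from h import *
im,d=eyes.read_camera("wrist"); np.save("d10.npy",d); cv2.imwrite("pics/w10full.png",im)
cv2.imwrite("pics/w10.png",cv2.resize(im[170:320,130:430],None,fx=2.6,fy=2.6,interpolation=cv2.INTER_CUBIC))
E
```

```text
(no output)
```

View pics/w10.png

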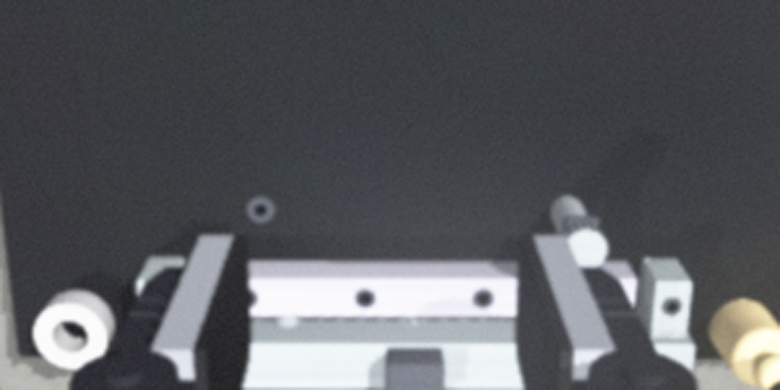

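The bar lies along the rail, with holes at crop (365,298) and (483,298) and its visible end at (633,285), just inside the left stop. The spacer and the weight still stand at their places. I'll check parallelism and centring numerically.

```bash
python3 - <<'E'
from h import *
im=cv2.imread("pics/w10full.png"); g=cv2.cvtColor(im,cv2.COLOR_BGR2GRAY).astype(float); cam=wcam()
def edge(r0,r1,cols,sgn):
    out=[]
    for c in cols:
        p=np.diff(g[r0:r1,c])*sgn; i=np.argmax(p)
        w=np.clip(p,0,None)[max(0,i-2):i+3]; out.append((c,r0+max(0,i-2)+.5+(w@np.arange(len(w)))/w.sum()))
    return np.array(out)
cols=[c for c in range(232,324,4)]
def yaw(e,z):
    P=wpts(cam,e,z)[:,:2]; Q=togauge(G,P); k=np.polyfit(Q[:,1],Q[:,0],1); k2=np.polyfit(Q[:,1],Q[:,0],1)
    return "angle %.2f deg, x at y=0 %.1f"%(np.degrees(np.arctan(-k[0])),k[1])
cc=[c for c in cols if not(262<c<279 or 308<c<323)]
print("bar front bottom",yaw(edge(264,274,cc,1),.02)); 
print("bar top front",yaw(edge(273,282,cc,1),.038))
print("bar rear top",yaw(edge(286,297,cc,-1),.038))
print("rail top front",yaw(edge(297,307,[c for c in range(232,276,3)]+[c for c in range(304,324,3)],1),.05))
print("holes",togauge(G,wpts(cam,[(270.4,284.6),(315.8,284.6)],.038)),"plug",togauge(G,wpts(cam,[(130+261/2.6,170+209/2.6)],.02)))
print("left stop inner top",togauge(G,wpts(cam,[(130+642/2.6,170+258/2.6)],.044)),"bar end",togauge(G,wpts(cam,[(130+633/2.6,170+275/2.6)],.038)))
E
```

```text
bar front bottom angle -0.51 deg, x at y=0 65.2
bar top front angle -0.14 deg, x at y=0 64.1
bar rear top angle 0.70 deg, x at y=0 82.0
rail top front angle -0.27 deg, x at y=0 88.0
holes [[ 73.9808725  -25.62026689]
 [ 74.1097505   24.30567006]] plug [[ 40.84750689 -70.52231318]]
left stop inner top [[52.98812115 88.56847072]] bar end [[63.67189852 87.10831862]]
```

```bash
python3 -c "
from workcell import bot
print(bot.finish_job())"
```

```text
the job is handed in; nothing more can be done
None
```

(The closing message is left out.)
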